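# Clear the worn hinge pin and hold the case door's knuckle in line on the jamb

## Task

Pull the worn red-headed pin straight up out of the hinge leaf on the wooden jamb block and drop it into the open carton. Then pick up the small blue case door, bring its knuckle into the gap between the jamb's two knuckles so that all three holes line up, and finish holding it there upright in the gripper, clear of the worktop, so that I can slide a new pin in; do not let go. Push gently, and do not shove aside the reel, tape, tin or nut driver that lie around.

Things in the scene. Friction and masses are not known exactly. Their poses are not given: they have to be found in the camera images.
- jamb: Jamb jig, fixed: grey base plate 115 x 96 x 12 mm, wooden block, top 105 mm above the worktop, with a steel hinge leaf. Origin on the worktop below the vertical hinge axis; z up; x points from the axis into the block, so the door comes from the jamb's -x side, roughly the robot's side. Base from x = -20 to 95 mm, block (62 mm wide) from x = 20 to 65 mm.
- jamb_axis (a point): Where the door's knuckle centre belongs: on the hinge axis, 70 mm above the worktop, axes as the jamb's. Jamb knuckles (16 mm diameter, 10 mm holes) from 15 to 35 mm above and below this point; gap 30 mm. In it a brass V nest (mouth about 23 mm wide, open to -x) stops and centres the door's knuckle on the axis when it is pushed lightly along +x.
- door_center (a point): Centre of the panel of the loose blue case door (70 mm along x, 18 mm thick along y, 80 mm high, about 140 g), standing upright on the worktop at the start; top edge 40 mm above this point; x points from the panel to its knuckle. Leaf and knuckle stick out on the +x edge only; pinch the 18 mm thickness at the top edge.
- door_knuckle (a point): Centre of the door's knuckle (16 mm outside diameter, 20 mm long, 10 mm vertical hole), 51 mm along x from the panel's centre and at the same height, half-way up the door; same axes.
- pin_head (a point): Middle of the worn pin's red grip (15 mm diameter; grip reaches 15 mm below and 11 mm above this point). A copper shank 6 mm thick, round-tipped, reaches to 81 mm below this point. At the start the pin hangs upright in both jamb knuckles, this point about 126 mm above the worktop; it must rise 65 mm to come free. 60 g. z points from tip to head.
- pin_middle (a point): Middle of the worn pin's length (it is 92 mm long overall), 35 mm below the middle of the head; same axes.
- reject_carton: Open carton tray, fixed, 168 mm along x, 112 mm along y, walls 45 mm high and 2 mm thick, floor 2 mm. Origin at the centre of the underside, z up. A flap covers the strip from y = -53 to -32 mm at the top; the rest of the mouth is open.
- reel: Blue and white reel, 60 mm across, 39 mm high, loose bystander; origin at its underside.
- tape: Black tape roll, 62 mm across, 19 mm high, loose bystander; origin at its underside.
- tin: Small flat yellow and red tin, 62 mm across, 21 mm high, loose bystander; origin at its underside.
- driver: Grey and yellow nut driver, 115 mm long, lying, loose bystander; origin at its underside.

How it is judged:
By the outcome, as a careful person would: the job done as asked, in the order asked, and still so for the second after the job is handed in, while the arm keeps its last pose, push and grip.
It also fails if it takes over 54 s, if anything falls off the work surface, if the arm or the gripper's body presses on something with over 40 N, if the wrist force passes 120 N, or if a joint passes its speed limit or range.

## Robot

A 7-joint arm with a two-finger parallel gripper is mounted at the origin on a cart in front of the work surface, level with it; the furniture and walls round the work are solid. World frame = base frame: x ahead of the robot, y to its left, z up, the work surface at z = 0. Lengths are in m, angles in rad, forces in N, time in s.
With the tool pointing down it reaches from about 0.4 to 0.875 m from the base axis. Payload 19.3 kg.
Tool frame: the origin (TCP) lies midway between the tips of the shut fingers; the grasp point (between the pads) lies 19 mm behind it (bot.pinch_z is the distance from the TCP to the grasp point, in m); z points along the fingers, y is the line along which they close (so a half turn about z gives the same grasp; the last joint's range is limited). The gripper opens to 85 mm and grips with 20 to 120 N. Pads are 22 mm wide; open, the fingers measure 114 mm over their backs; the gripper's body (76 mm by 85 mm) begins 54 mm behind the grasp point. The pads swing forward as they close: fully open they stand 13 mm farther back than shut.
Start: joints at [-1.414, 0.521, -0.036, 1.599, 0.021, 1.021, -0.113], TCP at [0.141, 0.609, 0.231] pointing down, gripper open.
Joint ranges: [-2.91, 2.91], [-0.3, 2.13], [-1.5, 1.42], [0.17, 2.43], [-1.26, 4.41], [0.16, 1.93], [-2.52, 2.52]. Speed limits (rad/s): [1.89, 1.89, 2.39, 2.39, 3.01, 3.01, 3.01].

## Interface

Orientations are given as [roll, pitch, yaw] about the fixed x, y, z axes, in that order (R = Rz(yaw) Ry(pitch) Rx(roll)).
In Python, from workcell import observe, viewer, bot gives the robot as it stands. The module is installed in compiled form; this text tells all that it offers.
- The arm moves only by the tool play_rows, never from a script. Its argument "motion" is a list of rows, each a list of 7 numbers: the shift along the tool's x, y, z in cm, then the turn, a rotation vector about the tool's x, y, z in rad, then the opening, from -1 (shut) to 1 (fully open), so that 0 is half open. A call has exactly 5 rows; each row is the pose to reach, as a shift and turn from the pose commanded when the call began, along the tool's axes at that moment; what a row does not reach only later rows make up. A row lasts 1/10 s, in which the tool goes at most 50 mm and 8.59 degrees, less where a joint would pass 70% of its speed; a pose out of reach is approached as far as the arm can. A call with a gripper value outside its range is refused whole. The fingers move at their own pace and stop on an object; "squeeze" is the grip in N (left out, the last holds). Time passes only in rows, so rows that repeat a pose let the fingers close, or fill a call up. It gives the time, the measured TCP pose, the force, the opening and the grip force at its end, in the units of the state.
- observe(): the state, without advancing time (a new reading comes with each control period).
- viewer.grab_frame(name): name is "side" or "top"; returns (picture, depth): 480x640x3 uint8, red, green, blue; 480x640 float32, m along the optical axis (not along the pixel's ray), 0 where there is no reading.
- viewer.camera_info(name): a dict with "fx", "fy", "cx", "cy" (pixels), "R" (3x3) and "t" (3): a world point X has camera coordinates R X + t. Camera axes: x right, y down, z forward; pixel columns grow to the right and rows downward; lengths in m; the calibration is good to about 2 mm. A picture is of the moment at which its call begins. camera_info takes no time and is no camera call.
- bot.job_done(): hands the job in; it is judged then, once.
The state is a dict: "clock": time; "qpos": joint angles; "qd": joint speeds; "joint_efforts": joint torques, N m; "position": TCP position; "tool_rot": TCP orientation; "force": force on the tool from outside, world axes, zero at the start; "moment": the same for the moment, N m; "grip_width": finger opening in m; "finger_force": force on a finger pad.
Only numpy, scipy, OpenCV 4.12 (cv2) and the standard library are available. Lean on these libraries where they do the work, as an engineer would, in place of code of your own. Each camera call takes 0.05 s, during which the arm holds its last target. There are 200 camera calls.

## Working session

There is one attempt and no reset: what is moved stays moved. The work goes in short steps, Python scripts to look and compute and a tool call to move; the robot and the scene stay as the last step left them, time stands still between calls to the robot, and variables do not carry over. Pictures are saved under pics/ and viewed, at most 10 in all, crops included, and the job is handed in when it is done.

Besides the shell and the picture viewer there is one more tool, called after "Emit:" as a command line: name --pt "numbers of a row" for each row, then --argument value for the rest. play_rows: Moves the arm, as the interface text tells. Its arguments: {"type":"object","properties":{"motion":{"type":"array"},"squeeze":{"type":"number"}},"required":["motion"]}

```bash
mkdir -p pics
cat > h.py <<'E'
import numpy as np, cv2
from workcell import observe, viewer, bot
from scipy.spatial.transform import Rotation as Ro
def grab(n,save=None):
    p,d=viewer.grab_frame(n)
    if save: cv2.imwrite(f'pics/{save}.png',p[:,:,::-1])
    return p,d
def pts(n,d):
    c=viewer.camera_info(n); R=np.array(c['R']);t=np.array(c['t'])
    v,u=np.mgrid[:480,:640]
    P=np.stack([(u-c['cx'])/c['fx']*d,(v-c['cy'])/c['fy']*d,d],-1)
    W=(P-t)@R
    W[d==0]=np.nan
    return W
def ray(n,u,v,z):
    c=viewer.camera_info(n); R=np.array(c['R']);t=np.array(c['t'])
    o=-R.T@t; r=R.T@np.array([(u-c['cx'])/c['fx'],(v-c['cy'])/c['fy'],1])
    return o+r*(z-o[2])/r[2]
E
python3 - <<'E'
from h import *
np.set_printoptions(precision=3,suppress=True)
s=observe(); print(s, bot.pinch_z)
for n in('side','top'):
    p,d=grab(n,n+'0'); np.save(n+'0p.npy',p);np.save(n+'0d.npy',d)
    c=viewer.camera_info(n); print(n,c['fx'],-np.array(c['R']).T@np.array(c['t']),np.array(c['R'])[2])
E
```

```text
{'clock': 0.0, 'qpos': array([-1.414,  0.522, -0.036,  1.6  ,  0.021,  1.021, -0.113]), 'qd': array([-0.   , -0.001, -0.001,  0.   ,  0.001,  0.001,  0.001]), 'joint_efforts': array([  0.   , -92.709,   1.98 , -36.994,   0.018,   0.008,   0.   ]), 'position': array([0.14 , 0.609, 0.231]), 'tool_rot': array([-3.14 ,  0.   ,  2.915]), 'force': array([-0.801, -0.215,  0.094]), 'moment': array([ 0.031, -0.007, -0.024]), 'finger_force': 0.0, 'grip_width': 0.08558203873845512} 0.0187
side 451.3873759411148 [0.229 0.762 0.536] [ 0.366 -0.771 -0.52 ]
top 499.29078077616145 [0.4   0.088 1.23 ] [ 0.132 -0.015 -0.991]
```

View pics/top0.png

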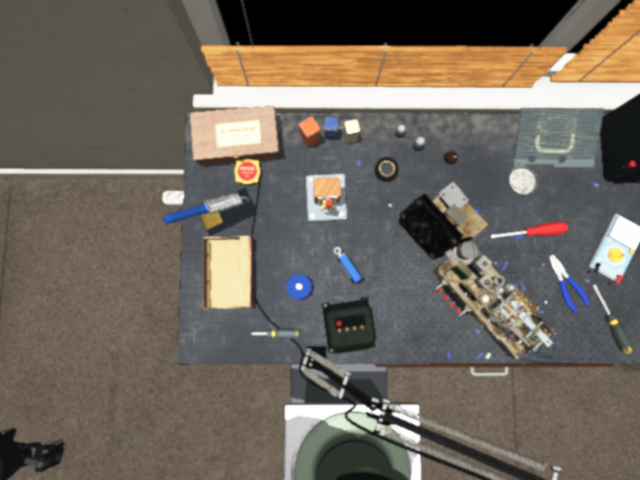

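View pics/side0.png

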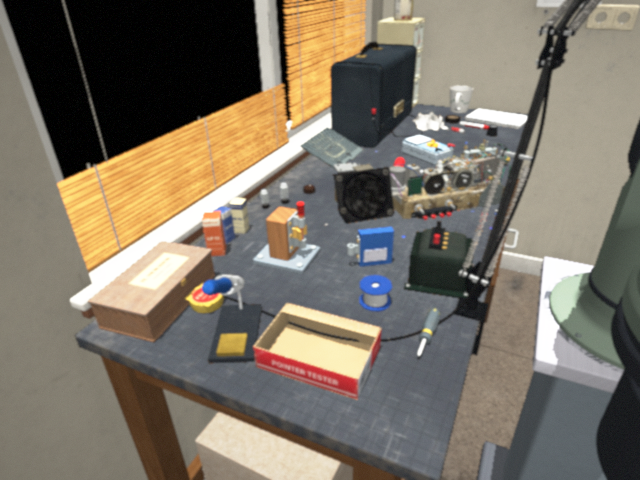

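The top view shows the jamb at about (327,197) with the red pin at (328,204). The blue door is at (347,263) with its knuckle near (337,250), the carton at (229,272), the reel at (299,287) and the driver at (275,333). A lamp arm runs up from (315,365). The side view agrees: pin (300,208), door (376,246), carton (318,348).

Run:
```python
from h import *
np.set_printoptions(precision=4,suppress=True)
I={n:(np.load(n+'0p.npy'),np.load(n+'0d.npy')) for n in('side','top')}
W={n:pts(n,I[n][1]) for n in I}
H={n:cv2.cvtColor(I[n][0],cv2.COLOR_RGB2HSV) for n in I}
def st(name,n,m,box):
    x0,y0,x1,y1=box; k=np.zeros((480,640),bool);k[y0:y1,x0:x1]=1; m=m&k
    v,u=np.nonzero(m); w=W[n][m]; print(name,n,len(u),'uv',u.mean(),v.mean(),u.min(),u.max(),v.min(),v.max(),'med',np.nanmedian(w,0),'p2',np.nanpercentile(w,3,0),'p98',np.nanpercentile(w,97,0)); return m,w
def red(n): h=H[n].astype(int); return ((h[...,0]<8)|(h[...,0]>172))&(h[...,1]>150)&(h[...,2]>70)
def blue(n): h=H[n].astype(int); return (h[...,0]>100)&(h[...,0]<130)&(h[...,1]>130)&(h[...,2]>60)
st('pin','top',red('top'),(315,190,345,215)); st('pin','side',red('side'),(290,195,310,220))
m,w=st('door','top',blue('top'),(332,245,365,290))
t=w[w[:,2]>.065]; 
m2=m&(W['top'][...,2]>.065); v,u=np.nonzero(m2)
print(len(t),t.mean(0)); r=cv2.minAreaRect(t[:,:2].astype(np.float32)*1000);print(r, cv2.minAreaRect(np.stack([u,v],1).astype(np.float32)))
q=cv2.boxPoints(cv2.minAreaRect(np.stack([u,v],1).astype(np.float32)));print([ray('top',*a,.08)[:2] for a in q])
m,w=st('door','side',blue('side'),(355,225,395,270))
w=w[~np.isnan(w[:,0])]; print(np.linalg.svd(w-np.median(w,0),full_matrices=False)[2])
st('reel','top',blue('top'),(280,270,315,302))
# jamb base grey top at z 12
z=W['top'][...,2]; k=np.zeros((480,640),bool);k[168:225,300:352]=1
mm=k&(z>.006)&(z<.02); v,u=np.nonzero(mm); r=cv2.minAreaRect(np.stack([u,v],1).astype(np.float32)); print('base',len(u),r,[ray('top',*a,.012)[:2] for a in cv2.boxPoints(r)])
mm=k&(z>.095)&(z<.112); v,u=np.nonzero(mm); r=cv2.minAreaRect(np.stack([u,v],1).astype(np.float32)); print('block',len(u),r,[ray('top',*a,.105)[:2] for a in cv2.boxPoints(r)])
k=np.zeros((480,640),bool);k[230:315,195:262]=1
mm=k&(z>.035)&(z<.055); v,u=np.nonzero(mm); r=cv2.minAreaRect(np.stack([u,v],1).astype(np.float32)); print('carton',len(u),r,[ray('top',*a,.045)[:2] for a in cv2.boxPoints(r)])
for uv in [(229,272),(207,272),(250,272),(248,250),(210,250),(315,365),(340,380),(380,405),(430,425),(500,455),(350,450),(305,360),(350,325),(259,280),(30,460),(275,333),(440,235)]: print(uv,W['top'][uv[1],uv[0]])
for n,s,b in(('top',8,(290,150,390,300)),('side',5,(240,190,400,320))):
    x0,y0,x1,y1=b; c=I[n][0][y0:y1,x0:x1,::-1]; s=min(800/(x1-x0),600/(y1-y0)); cv2.imwrite(f'pics/{n}1.png',cv2.resize(c,None,fx=s,fy=s,interpolation=cv2.INTER_CUBIC))
```

```text
pin top 31 uv 328.64516129032256 202.58064516129033 326 331 200 205 med [0.6127 0.0564 0.1365] p2 [0.6081 0.0519 0.1315] p98 [0.6192 0.063  0.1396]
pin side 82 uv 300.2682926829268 208.2560975609756 297 303 202 216 med [0.6104 0.0642 0.1288] p2 [0.6053 0.054  0.1129] p98 [0.6187 0.0676 0.1379]
door top 270 uv 350.2 268.3407407407407 339 361 254 282 med [0.471  0.006  0.0797] p2 [ 0.4436 -0.0162  0.0386] p98 [0.4989 0.0275 0.0833]
239 [0.4718 0.006  0.0795]
((472.1693115234375, 5.666023254394531), (66.83340454101562, 18.43794822692871), 33.672115325927734) ((350.1538391113281, 267.7307434082031), (29.121761322021484, 8.320503234863281), 56.3099365234375)
[array([0.4943, 0.0328]), array([0.505 , 0.0167]), array([ 0.4492, -0.0201]), array([ 0.4386, -0.0041])]
door side 806 uv 376.3833746898263 241.71588089330024 359 393 227 265 med [0.4669 0.0137 0.0614] p2 [ 0.4405 -0.0058  0.0048] p98 [0.4945 0.0331 0.0809]
[[-0.1676 -0.2309 -0.9584]
 [ 0.7339  0.6199 -0.2777]
 [-0.6583  0.7499 -0.0656]]
reel top 457 uv 298.83588621444204 286.40043763676147 286 311 274 299 med [0.4302 0.1252 0.0388] p
[... 455 characters left out ...]
, 90.0) [array([0.5493, 0.3519]), array([0.5495, 0.2401]), array([0.3795, 0.237 ]), array([0.3796, 0.3467])]
(229, 272) [0.4659 0.2976 0.0032]
(207, 272) [0.4655 0.3495 0.0113]
(250, 272) [0.4636 0.2407 0.0464]
(248, 250) [0.5157 0.2464 0.0467]
(210, 250) [ 0.5204  0.3465 -0.0019]
(315, 365) [0.2584 0.087  0.1188]
(340, 380) [0.2476 0.0396 0.2526]
(380, 405) [ 0.2374 -0.0134  0.4293]
(430, 425) [ 0.2195 -0.079   0.4798]
(500, 455) [-0.1887 -0.619  -0.756 ]
(350, 450) [0.0841 0.0128 0.1249]
(305, 360) [0.2651 0.1094 0.0852]
(350, 325) [0.3426 0.0088 0.0969]
(259, 280) [0.4465 0.2243 0.0006]
(30, 460) [0.1335 0.5637 0.3448]
(275, 333) [0.3203 0.182  0.0215]
(440, 235) [ 0.5502 -0.208   0.0638]
```

View pics/top1.png

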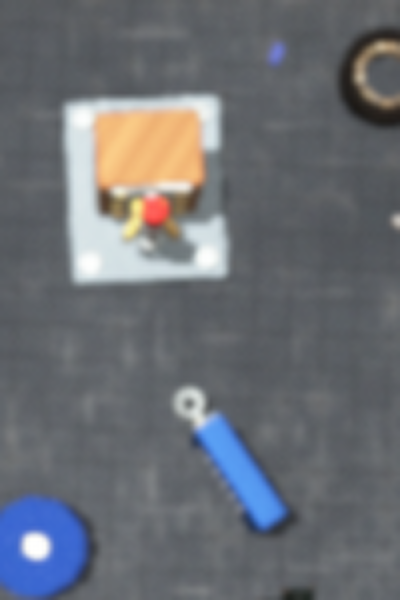

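View pics/side1.png

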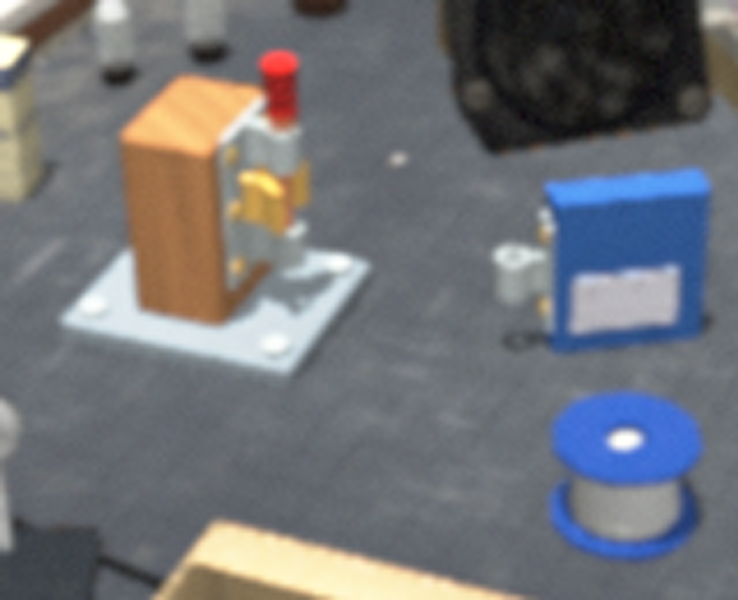

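In the crops, the jamb base corners lie at crop (65,103), (218,96), (228,275) and (73,282). The door's top corners are at (218,412), (195,430), (290,512) and (262,532), with its knuckle ring at (188,403). The side crop shows the pin hanging straight, with a brass nest open toward the robot. Next I'll refine the yaws, find the flap and map the lamp.

Run:
```python
from h import *
np.set_printoptions(precision=4,suppress=True)
td=np.load('top0d.npy');sd=np.load('side0d.npy');W=pts('top',td);S=pts('side',sd)
P=np.load('top0p.npy');SP=np.load('side0p.npy')
# base: pale pixels (bright, low sat) near jamb
k=np.zeros((480,640),np.uint8);k[170:225,302:352]=1
h=cv2.cvtColor(P,cv2.COLOR_RGB2HSV).astype(int)
z=W[...,2]; m=(k>0)&(((h[...,2]>125))|(z>.03))
v,u=np.nonzero(m); r=cv2.minAreaRect(np.stack([u,v],1).astype(np.float32)); print('base',r)
for z0 in [.012]:
    C=[(306.25,175.75),(344.5,174),(347,218.75),(308.25,220.5)]
    Q=[ray('top',*c,z0)[:2] for c in C]; print(Q)
    for a,b in((0,1),(1,2),(2,3),(3,0)): e=Q[b]-Q[a]; print(np.linalg.norm(e),np.degrees(np.arctan2(e[1],e[0])))
# block top hue orange
mo=(k>0)&(h[...,0]>8)&(h[...,0]<22)&(h[...,1]>110)&(h[...,2]>150)&(z>.095); v,u=np.nonzero(mo)
w=np.array([ray('top',a,b,.105)[:2] for a,b in zip(u,v)])*1000; r=cv2.minAreaRect(w.astype(np.float32)); print('blocktop',len(u),r,w.mean(0))
# pin: ray at head top 0.137
print('pin top',ray('top',328.6,202.6,.134))
# side pin ray intersect
for n,uv in(('side',(300.3,208.3)),): print(ray(n,*uv,.126))
# knuckle
print('knuckle ring',ray('top',290+188/4,150+403/4,.05))
D=[(218,412),(195,430),(262,532),(290,512)]; Q=[ray('top',290+a/4,150+b/4,.08)[:2] for a,b in D]; print(Q,np.mean(Q,0))
for a,b in((0,1),(1,2),(2,3),(3,0)): e=Q[b]-Q[a]; print(np.linalg.norm(e),np.degrees(np.arctan2(e[1],e[0])))
print('carton row z',[ (u,round(float(W[262,u,1]),3),round(float(W[262,u,2]),3)) for u in range(200,258,3)])
print('carton col z',[ (v,round(float(W[v,229,0]),3),round(float(W[v,229,2]),3)) for v in range(232,314,5)])
# lamp in the side and top clouds: points above .15 inside
for n,w in(('top',W),('side',S)):
    ok=np.isfinite(w[...,2])&(w[...,2]>.12)&(w[...,2]<1.2)&(w[...,0]>.12)&(w[...,0]<.6)&(abs(w[...,1])<.45)
    q=w[ok]; print(n,len(q))
    for zz in np.arange(.12,1.2,.06):
        t=q[(q[:,2]>=zz)&(q[:,2]<zz+.06)]
        if len(t): print('%.2f'%zz,len(t),t.min(0)[:2],t.max(0)[:2])
```

```text
base ((325.8017578125, 196.62930297851562), (47.036338806152344, 40.87052536010742), 86.633544921875)
[array([0.7055, 0.1094]), array([0.7103, 0.0138]), array([0.597 , 0.0083]), array([0.5924, 0.104 ])]
0.09576957931164597 -87.12403893373005
0.11349195920684625 -177.2402016108766
0.09586456181521229 92.72965762584425
0.11324740396853675 2.7116505781614584
blocktop 411 ((644.2117919921875, 58.80887985229492), (60.95616912841797, 57.536293029785156), 0.18479666113853455) [655.6445  60.3881]
pin top [0.6137 0.0572 0.134 ]
[0.6126 0.0606 0.126 ]
knuckle ring [0.5139 0.0351 0.05  ]
[array([0.5058, 0.0191]), array([0.4953, 0.0325]), array([ 0.4367, -0.0057]), array([ 0.4481, -0.0219])] [0.4715 0.006 ]
0.016954337247494136 128.01446391968398
0.06996806324884045 -146.92208933951085
0.01984707735697378 -54.790700911552214
0.0707500820916117 35.46104639742436
carton row z [(200, 0.369, 0.002), (203, 0.363, -0.001), (206, 0.35, 0.023), (209, 0.347, 0.005), (212, 0.339, 0.005), (215, 0.333, 0.001), (218, 0.326, -0.001), (221, 0.319, -0.002), (224, 0.311, -0.001), (227, 0.304, -0.001), (230, 0.29
[... 520 characters left out ...]
307, nan, nan), (312, 0.369, 0.0)]
top 7102
0.12 1154 [ 0.2333 -0.435 ] [0.6    0.3984]
0.18 449 [0.2213 0.0195] [0.5814 0.4073]
0.24 392 [ 0.2167 -0.0013] [0.2705 0.0603]
0.30 170 [ 0.2154 -0.0089] [0.2445 0.0332]
0.36 260 [ 0.2141 -0.0368] [0.2447 0.0384]
0.42 1548 [ 0.178  -0.1305] [0.2512 0.0418]
0.48 2886 [ 0.1559 -0.2368] [0.2293 0.011 ]
0.54 243 [ 0.1653 -0.2371] [ 0.1823 -0.1561]
side 6449
0.12 1393 [ 0.229  -0.4344] [0.5999 0.4105]
0.18 1081 [0.2194 0.0211] [0.5782 0.411 ]
0.24 903 [0.2131 0.0052] [0.269  0.0635]
0.30 616 [ 0.2128 -0.0162] [0.2417 0.0359]
0.36 751 [ 0.2044 -0.0402] [0.2428 0.0432]
0.42 1516 [ 0.1766 -0.1142] [0.249  0.0461]
0.48 189 [ 0.1743 -0.1204] [0.225  0.0116]
```

Emit:
play_rows --pt "-4 -3 0 0 0 0 1" --pt "-8 -6 0 0 0 0 1" --pt "-12 -9 0 0 0 0 1" --pt "-16 -12 0 0 0 0 1" --pt "-20 -15 0 0 0 0 1" --squeeze 40

```text
clock: 0.6
position: [0.3026, 0.416, 0.2312]
tool_rot: [-3.141, 0.0, 2.915]
force: [1.5, 1.6, 0.6]
grip_width: 0.0852
finger_force: 0.0
```

Emit:
play_rows --pt "-4 -3 0 0 0 0 1" --pt "-8 -6 0 0 0 0 1" --pt "-12 -9 0 0 0 0 1" --pt "-16 -12 0 0 0 0 1" --pt "-20 -15 0 0 0 0 1"

```text
clock: 1.1
position: [0.4638, 0.2249, 0.2313]
tool_rot: [-3.142, -0.0, 2.915]
force: [0.6, 0.8, 0.4]
grip_width: 0.0852
finger_force: 0.0
```

Emit:
play_rows --pt "-4 -3 0 0 0 -0.06 1" --pt "-8 -6 0 0 0 -0.12 1" --pt "-12 -9 0 0 0 -0.18 1" --pt "-16 -11.4 0 0 0 -0.23 1" --pt "-18.4 -13.1 0 0 0 -0.27 1"

```text
clock: 1.6
position: [0.6143, 0.0544, 0.2309]
tool_rot: [-3.141, -0.0, -3.099]
force: [-0.5, -0.5, -0.6]
grip_width: 0.086
finger_force: 0.0
```

Run:
```python
from h import *
np.set_printoptions(precision=4,suppress=True)
s=observe();print(s['position'],s['tool_rot'],s['qpos'],s['force'])
p,d=grab('side','side2')
h=cv2.cvtColor(p,cv2.COLOR_RGB2HSV).astype(int)
m=((h[...,0]<8)|(h[...,0]>172))&(h[...,1]>150)&(h[...,2]>70); m[:190]=0;m[225:]=0;m[:,:285]=0;m[:,315:]=0
v,u=np.nonzero(m);print(u.mean(),v.mean(),len(u))
cv2.imwrite('pics/side2c.png',cv2.resize(p[60:300,220:540,::-1],None,fx=2.5,fy=2.5))
```

```text
[0.6143 0.0544 0.2309] [-3.1407 -0.0001 -3.0989] [-0.2477  0.5106  0.092   1.6279 -0.0522  1.0056  1.4741] [-0.4987 -0.5189 -0.58  ]
300.2162162162162 208.75675675675674 74
```

View pics/side2c.png

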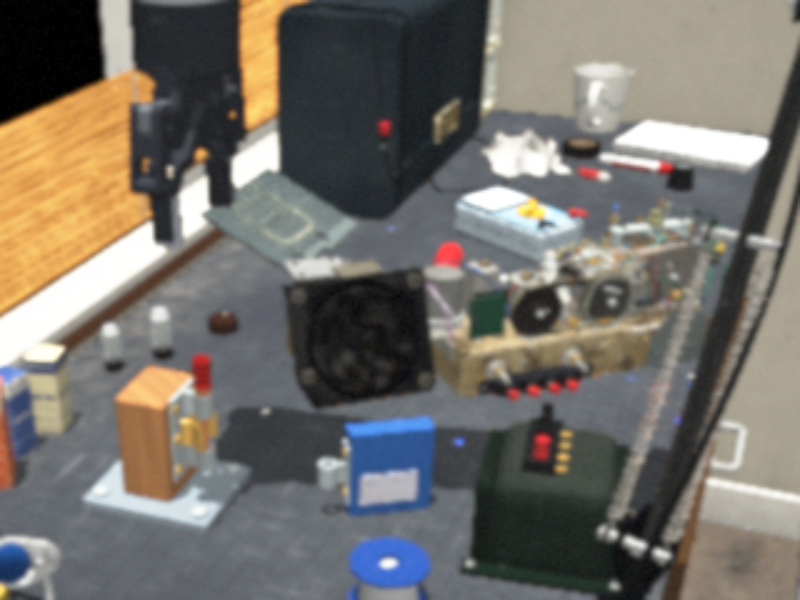

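The gripper stands above the pin: the crop shows the fingers at (165,240) and (220,205), with the pin below at (203,375). The path down is clear.

Emit:
play_rows --pt "0 0 3 0 0 0 1" --pt "0 0 6 0 0 0 1" --pt "0 0 9 0 0 0 1" --pt "0 0 11 0 0 0 1" --pt "0 0 12.2 0 0 0 0.3"

```text
clock: 2.15
position: [0.6118, 0.0577, 0.1074]
tool_rot: [-3.141, -0.002, -3.098]
force: [-0.2, -0.3, 0.1]
grip_width: 0.0731
finger_force: 0.0
```

Emit:
play_rows --pt "0 0 0 0 0 0 -0.2" --pt "0 0 0 0 0 0 -0.5" --pt "0 0 0 0 0 0 -1" --pt "0 0 0 0 0 0 -1" --pt "0 0 0 0 0 0 -1"

```text
clock: 2.65
position: [0.6132, 0.0578, 0.1103]
tool_rot: [3.141, 0.002, -3.098]
force: [-0.8, 0.2, 7.5]
grip_width: 0.0135
finger_force: 39.0
```

Emit:
play_rows --pt "0 0 0 0 0 0 -1" --pt "0 0 -0.5 0 0 0 -1" --pt "0 0 -1 0 0 0 -1" --pt "0 0 -1.5 0 0 0 -1" --pt "0 0 -2 0 0 0 -1"

```text
clock: 3.15
position: [0.6127, 0.0577, 0.1299]
tool_rot: [3.142, 0.0, -3.098]
force: [-0.6, 0.4, -0.3]
grip_width: 0.0136
finger_force: 39.0
```

Run:
```python
from h import *
np.set_printoptions(precision=4,suppress=True)
s=observe();print(s['position'],s['tool_rot'],s['force'],s['grip_width'],s['finger_force'])
p,d=grab('side'); W=pts('side',d)
h=cv2.cvtColor(p,cv2.COLOR_RGB2HSV).astype(int)
m=((h[...,0]<10)|(h[...,0]>172))&(h[...,1]>130)&(h[...,2]>60); m[:170]=0;m[225:]=0;m[:,:285]=0;m[:,315:]=0
v,u=np.nonzero(m);print(u.mean(),v.mean(),len(u),v.min(),v.max(),np.nanmedian(W[m],0))
cv2.imwrite('pics/side3c.png',cv2.resize(p[150:290,230:390,::-1],None,fx=4,fy=4,interpolation=cv2.INTER_CUBIC))
```

```text
[0.6127 0.0577 0.1299] [ 3.1416  0.0002 -3.0985] [-0.571   0.3679 -0.2973] 0.013603183432004179 38.98923218250275
301.0 214.0 1 214 214 [0.6112 0.0614 0.1139]
```

View pics/side3c.png

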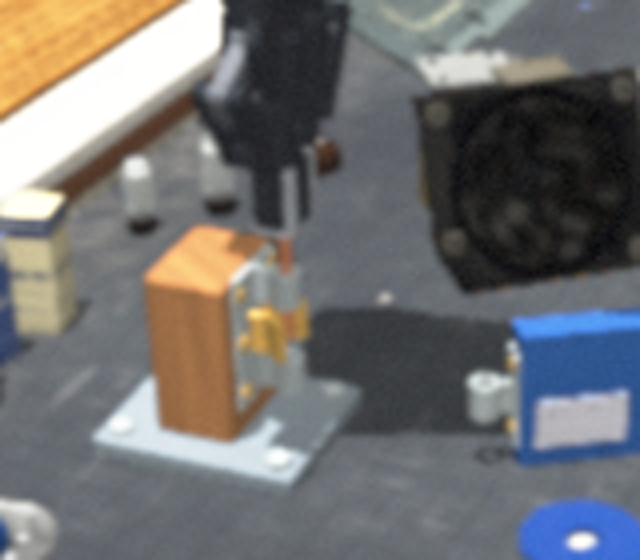

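The copper shank shows at (285,250) below the fingers, so the pin is coming up. I'll keep lifting.

Emit:
play_rows --pt "0 0 -1 0 0 0 -1" --pt "0 0 -2 0 0 0 -1" --pt "0 0 -3.2 0 0 0 -1" --pt "0 0 -4.5 0 0 0 -1" --pt "0 0 -6 0 0 0 -1"

```text
clock: 3.7
position: [0.6126, 0.0577, 0.1905]
tool_rot: [3.142, 0.0, -3.098]
force: [-0.5, -0.1, 0.1]
grip_width: 0.0143
finger_force: 39.0
```

Emit:
play_rows --pt "0 0 -1.5 0 0 0 -1" --pt "0 0 -3 0 0 0 -1" --pt "0 0 -3 0 0 0 -1" --pt "0 0 -3 0 0 0 -1" --pt "0 0 -3 0 0 0 -1"

```text
clock: 4.2
position: [0.6123, 0.0577, 0.2188]
tool_rot: [-3.141, -0.001, -3.098]
force: [0.0, -0.5, -0.8]
grip_width: 0.0136
finger_force: 39.0
```

Run:
```python
from h import *
np.set_printoptions(precision=4,suppress=True)
s=observe();print(s['position'],s['tool_rot'],s['qpos'],s['force'],s['grip_width'],s['finger_force'])
p,d=grab('side'); W=pts('side',d)
cv2.imwrite('pics/side4c.png',cv2.resize(p[100:270,230:390,::-1],None,fx=3.5,fy=3.5,interpolation=cv2.INTER_CUBIC))
```

```text
[0.6123 0.0577 0.2188] [-3.1415 -0.0008 -3.0984] [-0.2515  0.5208  0.0896  1.6445 -0.0537  0.9795  1.4703] [ 0.0448 -0.5033 -0.8356] 0.013635992789305895 38.99450361728668
```

View pics/side4c.png

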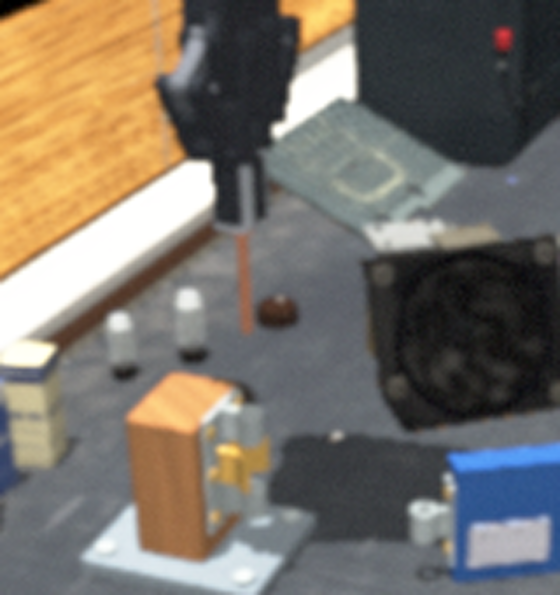

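The pin is fully out: its shank runs from (243,235) to (247,330), well above the knuckles. Now I'll carry it to the carton, over the open part on the +y side.

Emit:
play_rows --pt "2 3.6 0 0 0 0 -1" --pt "4.4 7.9 0 0 0 0 -1" --pt "6.8 12.2 0 0 0 0 -1" --pt "9.2 16.5 0 0 0 0 -1" --pt "11.6 20.8 0 0 0 0 -1"

```text
clock: 4.75
position: [0.4864, 0.2618, 0.2189]
tool_rot: [-3.141, -0.001, -3.099]
force: [0.1, 0.3, -0.3]
grip_width: 0.0136
finger_force: 39.0
```

Emit:
play_rows --pt "1.6 2.8 0 0 0.1 0 -1" --pt "2.6 4.6 0 0 0.25 0 -1" --pt "2.6 4.6 0 0 0.4 0 -1" --pt "2.6 4.6 0 0 0.52 0 -1" --pt "2.6 4.6 0 0 0.6 0 -1"

```text
clock: 5.25
position: [0.4603, 0.3048, 0.2181]
tool_rot: [-3.141, -0.606, -3.1]
force: [-0.3, -0.2, -1.2]
grip_width: 0.0136
finger_force: 39.1
```

Emit:
play_rows --pt "0 0 0 0 0 0 -1" --pt "0 0 0 0 0 0 -1" --pt "0 0 0 0 0 0 -1" --pt "0 0 0 0 0 0 -1" --pt "0 0 0 0 0 0 -1"

```text
clock: 5.75
position: [0.4596, 0.3056, 0.22]
tool_rot: [3.141, -0.598, -3.098]
force: [0.0, -0.5, 0.1]
grip_width: 0.0135
finger_force: 39.1
```

Run:
```python
from h import *
np.set_printoptions(precision=4,suppress=True)
s=observe();print(s['position'],s['tool_rot'],s['qpos'],s['force'],s['grip_width'],s['finger_force'])
R=Ro.from_euler('xyz',s['tool_rot']).as_matrix();print(R)
print('tip',s['position']+R[:,2]*.062)
print('to target, tool cm',R.T@(np.array([.46,.306,.068])-s['position'])*100)
p,d=grab('side'); W=pts('side',d)
h=cv2.cvtColor(p,cv2.COLOR_RGB2HSV).astype(int); z=W[...,2]
m=(h[...,0]<14)&(h[...,1]>80)&(z>.08)&(z<.3)&(W[...,0]>.38)&(W[...,0]<.55)&(W[...,1]>.25)&(W[...,1]<.37)
w=W[m];print(len(w)); i=np.argsort(w[:,2]); print(w[i[:5]],w[i[-5:]])
cv2.imwrite('pics/side5.png',p[:,:,::-1])
```

```text
[0.4596 0.3056 0.22  ] [ 3.141  -0.5983 -3.0975] [-0.5167  0.7372 -0.0327  1.386  -0.2535  1.5557  1.1418] [ 0.0127 -0.4733  0.1114] 0.013496014031341007 39.11407828330994
[[-0.8255 -0.0437 -0.5627]
 [-0.0364  0.999  -0.0242]
 [ 0.5633  0.0005 -0.8263]]
tip [0.4247 0.3041 0.1688]
to target, tool cm [-8.5947  0.0332 12.5389]
297
[[0.4257 0.3069 0.1679]
 [0.4244 0.3066 0.168 ]
 [0.4214 0.3065 0.1688]
 [0.4227 0.3071 0.1689]
 [0.4222 0.3046 0.169 ]] [[0.4875 0.3542 0.2764]
 [0.4818 0.3397 0.2772]
 [0.4829 0.34   0.2786]
 [0.4837 0.3408 0.2801]
 [0.482  0.3438 0.2806]]
```

The tip measures within about 2 mm of where it should be. Now I'll lower it and release.

Emit:
play_rows --pt "-1.7 0 2.5 0 0 0 -1" --pt "-3.7 0 5.4 0 0 0 -1" --pt "-5.7 0 8.3 0 0 0 -1" --pt "-7.4 0 10.8 0 0 0 -1" --pt "-8.6 0 12.5 0 0 0 -1"

```text
clock: 6.3
position: [0.4597, 0.3051, 0.0659]
tool_rot: [-3.141, -0.601, -3.099]
force: [0.4, 0.2, 0.2]
grip_width: 0.0138
finger_force: 39.1
```

Emit:
play_rows --pt "0 0 0 0 0 0 -1" --pt "0 0 0 0 0 0 -0.4" --pt "0 0 0 0 0 0 0" --pt "0 0 0 0 0 0 0" --pt "0 0 0 0 0 0 0"

```text
clock: 6.8
position: [0.4606, 0.3056, 0.0685]
tool_rot: [3.141, -0.599, -3.098]
force: [0.4, -0.1, 0.0]
grip_width: 0.0428
finger_force: 0.0
```

Emit:
play_rows --pt "0 0 0 0 0 0 0" --pt "2 0 -2.9 0 0 0 0" --pt "4 0 -5.8 0 0 0 0" --pt "6.5 0 -9.4 0 0 0 0.5" --pt "8.6 0 -12.5 0 0 0 1"

```text
clock: 7.3
position: [0.4598, 0.3053, 0.2216]
tool_rot: [3.141, -0.599, -3.098]
force: [0.5, 0.0, -0.5]
grip_width: 0.0702
finger_force: 0.0
```

Run:
```python
from h import *
np.set_printoptions(precision=4,suppress=True)
s=observe();print(s['position'],s['tool_rot'],s['force'],s['grip_width'],s['finger_force'])
p,d=grab('side'); W=pts('side',d)
cv2.imwrite('pics/side6.png',cv2.resize(p[180:420,220:520,::-1],None,fx=2.4,fy=2.4,interpolation=cv2.INTER_CUBIC))
h=cv2.cvtColor(p,cv2.COLOR_RGB2HSV).astype(int)
m=((h[...,0]<8)|(h[...,0]>172))&(h[...,1]>150)&(W[...,0]>.39)&(W[...,0]<.54)&(W[...,1]>.25)&(W[...,1]<.34)&(W[...,2]<.2)
print(m.sum(),np.nanmedian(W[m],0))
```

```text
[0.4598 0.3053 0.2216] [ 3.1412 -0.5992 -3.0982] [ 0.4579  0.0095 -0.4692] 0.07022271484325242 0.0
123 [0.5048 0.3128 0.0157]
```

View pics/side6.png

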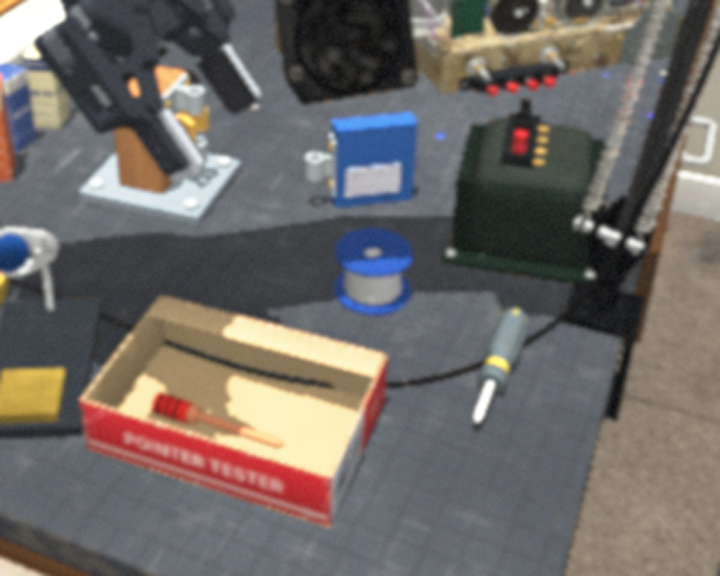

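The red head sits at (170,407) with the shank to (280,442), so the pin lies flat in the carton. On to the door: untilt and travel over it.

Emit:
play_rows --pt "0 -3 0 0 -0.13 0 1" --pt "0 -7 0 0 -0.26 0 1" --pt "0 -11 0 0 -0.39 0 1" --pt "0 -15.5 0 0 -0.5 0 1" --pt "0 -20 0 0 -0.6 0 1"

```text
clock: 7.85
position: [0.4683, 0.104, 0.2201]
tool_rot: [3.141, 0.006, -3.098]
force: [2.0, -0.6, 0.3]
grip_width: 0.0853
finger_force: 0.0
```

Emit:
play_rows --pt "0.2 -3 0 0 0 -0.12 1" --pt "0.4 -6 0 0 0 -0.24 1" --pt "0.4 -8 0 0 0 -0.36 1" --pt "0.4 -9.5 0 0 0 -0.48 1" --pt "0.4 -10 0 0 0 -0.56 1"

```text
clock: 8.35
position: [0.4687, 0.0037, 0.2196]
tool_rot: [-3.141, 0.0, -2.536]
force: [-0.0, 0.7, 0.0]
grip_width: 0.0852
finger_force: 0.0
```

Emit:
play_rows --pt "0 0 2 0 0 0 1" --pt "0 0 4 0 0 0 1" --pt "0 0 6 0 0 0 1" --pt "0 0 6 0 0 0 1" --pt "0 0 6 0 0 0 1"

```text
clock: 8.85
position: [0.4688, 0.0054, 0.1598]
tool_rot: [3.141, -0.0, -2.538]
force: [-0.0, 0.2, 0.6]
grip_width: 0.0853
finger_force: 0.0
```

Run:
```python
from h import *
np.set_printoptions(precision=4,suppress=True)
s=observe();print(s['position'],s['tool_rot'],s['qpos'],s['force'],s['grip_width'],s['finger_force'])
R=Ro.from_euler('xyz',s['tool_rot']).as_matrix();print('y angle',np.degrees(np.arctan2(R[1,1],R[0,1])))
print('to target, tool cm',R.T@(np.array([.4716,.0058,.05])-s['position'])*100)
```

```text
[0.4688 0.0054 0.1598] [ 3.1415 -0.0003 -2.5385] [-0.1378  0.3814 -0.0004  2.0695  0.0003  0.6909  2.0356] [-0.0331  0.2076  0.5761] 0.0853447831795644 0.0
y angle 124.55522003904578
to target, tool cm [-0.2546 -0.1264 10.9772]
```

Emit:
play_rows --pt "-0.2 -0.1 2.5 0 0 0 1" --pt "-0.3 -0.1 5 0 0 0 1" --pt "-0.3 -0.1 7.5 0 0 0 1" --pt "-0.3 -0.1 9.7 0 0 0 0.9" --pt "-0.3 -0.1 11 0 0 0 0.5"

```text
clock: 9.35
position: [0.4722, 0.0064, 0.049]
tool_rot: [-3.141, 0.0, -2.538]
force: [0.6, -1.2, 0.6]
grip_width: 0.0683
finger_force: 0.0
```

Emit:
play_rows --pt "0 0 0 0 0 0 0.1" --pt "0 0 0 0 0 0 -0.2" --pt "0 0 0 0 0 0 -0.5" --pt "0 0 0 0 0 0 -0.7" --pt "0 0 0 0 0 0 -1" --squeeze 60

```text
clock: 9.85
position: [0.4726, 0.0064, 0.0504]
tool_rot: [-3.141, 0.002, -2.538]
force: [-1.4, 0.5, 11.5]
grip_width: 0.017
finger_force: 59.1
```

Emit:
play_rows --pt "0 0 0 0 0 0 -1" --pt "0 0 0 0 0 0 -1" --pt "0 0 0 0 0 0 -1" --pt "0 0 0 0 0 0 -1" --pt "0 0 0 0 0 0 -1"

```text
clock: 10.35
position: [0.4726, 0.0064, 0.0504]
tool_rot: [-3.141, 0.002, -2.539]
force: [-0.9, -0.2, 10.7]
grip_width: 0.0173
finger_force: 59.1
```

Emit:
play_rows --pt "0 0 -0.4 0 0 0 -1" --pt "0 0 -1 0 0 0 -1" --pt "0 0 -1.8 0 0 0 -1" --pt "0 0 -2.5 0 0 0 -1" --pt "0 0 -3.1 0 0 0 -1"

```text
clock: 10.85
position: [0.472, 0.0063, 0.0812]
tool_rot: [-3.141, 0.0, -2.539]
force: [0.1, 1.1, -1.9]
grip_width: 0.0171
finger_force: 58.8
```

Run:
```python
from h import *
np.set_printoptions(precision=4,suppress=True)
s=observe();print(s['position'],s['tool_rot'],s['qpos'],s['force'],s['grip_width'],s['finger_force'])
R=Ro.from_euler('xyz',s['tool_rot']).as_matrix();print('y angle',np.degrees(np.arctan2(R[1,1],R[0,1])))
p,d=grab('side'); W=pts('side',d); np.save('s7p.npy',p);np.save('s7d.npy',d)
h=cv2.cvtColor(p,cv2.COLOR_RGB2HSV).astype(int)
m=(h[...,0]>100)&(h[...,0]<130)&(h[...,1]>130)&(h[...,2]>60)&(W[...,0]>.42)&(W[...,0]<.53)&(abs(W[...,1])<.06)
w=W[m];print('door',len(w),np.median(w,0),w.min(0),w.max(0))
m=(h[...,1]<60)&(h[...,2]>90)&(W[...,0]>.49)&(W[...,0]<.54)&(W[...,1]>.0)&(W[...,1]<.06)&(W[...,2]>.04)&(W[...,2]<.12)
w=W[m];v,u=np.nonzero(m);print('knuckle',len(w),np.median(w,0),w.min(0),w.max(0),u.min(),u.max(),v.min(),v.max())
```

```text
[0.472  0.0063 0.0812] [-3.1413  0.0005 -2.5385] [-0.1354  0.5267 -0.0046  2.1144  0.005   0.5     2.0301] [ 0.1314  1.0778 -1.913 ] 0.01709049954168226 58.77694845199585
y angle 124.55435485706346
door 575 [0.4753 0.0171 0.0839] [ 0.4383 -0.0149  0.0316] [0.5033 0.0362 0.134 ]
knuckle 158 [0.5059 0.0335 0.0751] [0.496  0.0201 0.0432] [0.5197 0.0461 0.1004] 348 360 222 247
```

Emit:
play_rows --pt "-0.8 0.6 0 0 0 0.11 -1" --pt "-1.6 1.1 0 0 0 0.22 -1" --pt "-2.5 1.7 0 0 0 0.34 -1" --pt "-3.3 2.3 0 0 0 0.45 -1" --pt "-4.1 2.8 0 0 0 0.557 -1"

```text
clock: 11.4
position: [0.4898, 0.0531, 0.0804]
tool_rot: [3.141, -0.0, -3.1]
force: [-1.4, -0.3, -1.5]
grip_width: 0.0169
finger_force: 58.8
```

Emit:
play_rows --pt "0 0 0 0 0 0 -1" --pt "0 0 0 0 0 0 -1" --pt "0 0 0 0 0 0 -1" --pt "0 0 0 0 0 0 -1" --pt "0 0 0 0 0 0 -1"

```text
clock: 11.9
position: [0.4896, 0.0522, 0.0803]
tool_rot: [3.142, -0.0, -3.095]
force: [-0.7, 0.2, -1.1]
grip_width: 0.0171
finger_force: 58.8
```

Run:
```python
from h import *
np.set_printoptions(precision=4,suppress=True)
s=observe();print(s['position'],s['tool_rot'],s['qpos'],s['force'],s['grip_width'],s['finger_force'])
p,d=grab('side'); W=pts('side',d)
h=cv2.cvtColor(p,cv2.COLOR_RGB2HSV).astype(int)
m=(h[...,1]<60)&(h[...,2]>90)&(W[...,0]>.515)&(W[...,0]<.56)&(W[...,1]>.03)&(W[...,1]<.08)&(W[...,2]>.045)&(W[...,2]<.11)
w=W[m];v,u=np.nonzero(m);print('knuckle',len(w),np.median(w,0),w.min(0),w.max(0),u.min(),u.max(),v.min(),v.max())
m=(h[...,0]>18)&(h[...,0]<32)&(h[...,1]>120)&(W[...,0]>.57)&(W[...,0]<.63)&(W[...,1]>.02)&(W[...,1]<.1)&(W[...,2]>.04)&(W[...,2]<.11)
w=W[m];v,u=np.nonzero(m);print('nest',len(w),np.median(w,0),w.min(0),w.max(0),u.min(),u.max(),v.min(),v.max())
cv2.imwrite('pics/side7.png',cv2.resize(p[170:290,250:410,::-1],None,fx=5,fy=5,interpolation=cv2.INTER_CUBIC))
```

```text
[0.4896 0.0522 0.0803] [ 3.1415 -0.0001 -3.0952] [-0.3429  0.559   0.1543  2.0697 -0.1637  0.5242  1.5475] [-0.6587  0.2482 -1.0756] 0.017138141720989174 58.78449618816376
knuckle 124 [0.5354 0.0603 0.0735] [0.5229 0.0469 0.0463] [0.5453 0.0659 0.0962] 332 341 230 252
nest 113 [0.6176 0.0685 0.072 ] [0.6068 0.0459 0.0607] [0.6299 0.0771 0.0822] 291 305 227 239
```

View pics/side7.png

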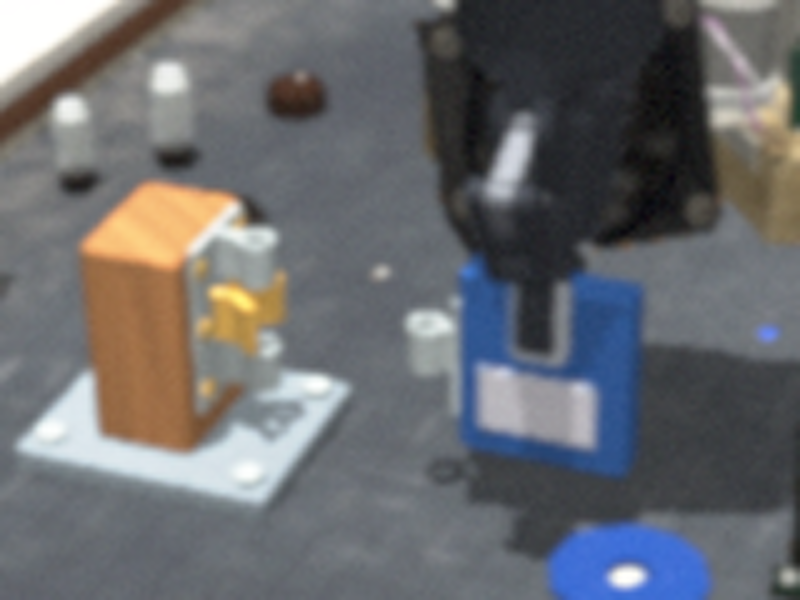

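The door hangs upright with its knuckle ring at crop (427,320), level with the nest. The jamb's upper hole is at (262,233). I'll compare both by ray in this one camera.

Run:
```python
from h import *
np.set_printoptions(precision=4,suppress=True)
f=lambda a,b:(250+a/5-.4,170+b/5-.4)
print('door knuckle top',ray('side',*f(427,320),.08),'jamb hole',ray('side',*f(262,233),.105))
s=observe();R=Ro.from_euler('xyz',s['tool_rot']).as_matrix();print(s['position'],s['tool_rot'],'yaw door',np.degrees(np.arctan2(-R[1,0],-R[0,0])))
print('expected knuckle',s['position'][:2]-R[:2,0]*.0504)
tgt=np.array([.6132,.0585]); u=np.array([np.cos(.047),np.sin(.047)])
for g in(.025,0,): 
  T=tgt-u*(.0504+g); print(g,T,R.T@(np.r_[T,.0805]-s['position'])*100)
```

```text
door knuckle top [0.5412 0.0531 0.08  ] jamb hole [0.6131 0.0543 0.105 ]
[0.4897 0.0523 0.0803] [ 3.1416  0.     -3.0953] yaw door 2.6544752178092494
expected knuckle [0.54   0.0546]
0.025 [0.5379 0.055 ] [-4.8267  0.045  -0.015 ]
0 [0.5629 0.0561] [-7.3267  0.0466 -0.0149]
```

Emit:
play_rows --pt "-1 0 0 0 0 0 -1" --pt "-2.2 0 0 0 0 0 -1" --pt "-3.4 -0.05 0 0 0 0 -1" --pt "-4.3 -0.05 0 0 0 0 -1" --pt "-5 -0.05 0 0 0 0 -1"

```text
clock: 12.45
position: [0.5406, 0.0544, 0.0802]
tool_rot: [-3.142, 0.0, -3.095]
force: [-0.2, -0.1, -0.8]
grip_width: 0.017
finger_force: 58.8
```

Emit:
play_rows --pt "-0.3 0 0 0 0 0 -1" --pt "-0.6 0 0 0 0 0 -1" --pt "-0.9 0 0 0 0 0 -1" --pt "-1.2 0 0 0 0 0 -1" --pt "-1.4 0 0 0 0 0 -1"

```text
clock: 12.95
position: [0.5538, 0.0551, 0.0803]
tool_rot: [-3.142, 0.0, -3.095]
force: [0.7, -0.3, -1.9]
grip_width: 0.0171
finger_force: 58.8
```

Run:
```python
from h import *
np.set_printoptions(precision=4,suppress=True)
s=observe();print(s['position'],s['tool_rot'],s['force'],s['moment'])
p,d=grab('side','side8')
s=observe();print(s['position'],s['tool_rot'],s['force'],s['moment'])
```

```text
[0.5538 0.0551 0.0803] [-3.1416  0.     -3.0954] [ 0.6826 -0.2997 -1.8582] [-0.0194 -0.0017 -0.0408]
[0.5541 0.0551 0.0804] [ 3.1416  0.0003 -3.0954] [-0.0184 -0.2677 -1.3802] [ 0.024   0.0137 -0.0104]
```

Emit:
play_rows --pt "-0.15 0 0 0 0 0 -1" --pt "-0.3 0 0 0 0 0 -1" --pt "-0.45 0 0 0 0 0 -1" --pt "-0.6 0 0 0 0 0 -1" --pt "-0.7 0 0 0 0 0 -1"

```text
clock: 13.5
position: [0.5608, 0.0554, 0.0803]
tool_rot: [3.142, 0.0, -3.095]
force: [0.5, -0.0, -1.7]
grip_width: 0.0171
finger_force: 58.8
```

Emit:
play_rows --pt "0 0 0 0 0 0 -1" --pt "-0.05 0 0 0 0 0 -1" --pt "-0.1 0 0 0 0 0 -1" --pt "-0.15 0 0 0 0 0 -1" --pt "-0.2 0 0 0 0 0 -1"

```text
clock: 14.0
position: [0.5622, 0.0557, 0.0802]
tool_rot: [3.141, -0.001, -3.095]
force: [-4.2, 1.6, -0.4]
grip_width: 0.0171
finger_force: 59.0
```

Emit:
play_rows --pt "0 0.02 0 0 0 0 -1" --pt "0 0.04 0 0 0 0 -1" --pt "0 0.06 0 0 0 0 -1" --pt "0 0.06 0 0 0 0 -1" --pt "0 0.06 0 0 0 0 -1"

```text
clock: 14.5
position: [0.5627, 0.0561, 0.0803]
tool_rot: [3.142, 0.0, -3.095]
force: [-1.9, 0.7, -1.2]
grip_width: 0.0174
finger_force: 58.8
```

Emit:
play_rows --pt "-0.03 0 0 0 0 0 -1" --pt "-0.06 0 0 0 0 0 -1" --pt "-0.1 0 0 0 0 0 -1" --pt "-0.1 0 0 0 0 0 -1" --pt "-0.1 0 0 0 0 0 -1"

```text
clock: 15.0
position: [0.563, 0.0563, 0.0802]
tool_rot: [3.141, -0.001, -3.095]
force: [-5.9, 2.2, -0.1]
grip_width: 0.0172
finger_force: 59.1
```

Run:
```python
from h import *
np.set_printoptions(precision=4,suppress=True)
for n in('side','top'):
    p,d=grab(n); np.save(n+'9p.npy',p);np.save(n+'9d.npy',d)
    s=observe();print(s['position'],s['tool_rot'],s['force'],s['moment'],s['grip_width'])
    if n=='side': cv2.imwrite('pics/side9.png',cv2.resize(p[190:270,270:370,::-1],None,fx=7,fy=7,interpolation=cv2.INTER_CUBIC))
```

```text
[0.563  0.0562 0.0802] [ 3.1415 -0.0012 -3.0953] [-6.8981  2.385   0.5269] [0.4681 1.3673 0.0668] 0.017077337151854926
[0.5631 0.0563 0.0802] [ 3.1415 -0.0012 -3.0953] [-6.581   1.8959 -0.7583] [0.4237 1.3561 0.1212] 0.017024510907501157
```

Emit:
play_rows --pt "0 0.03 0 0 0 0 -1" --pt "0 0.06 0 0 0 0 -1" --pt "0 0.1 0 0 0 0 -1" --pt "0 0.1 0 0 0 0 -1" --pt "0 0.1 0 0 0 0 -1"

```text
clock: 15.6
position: [0.5631, 0.0565, 0.0802]
tool_rot: [-3.141, -0.001, -3.096]
force: [-6.0, -0.7, 0.4]
grip_width: 0.0169
finger_force: 59.1
```

Emit:
play_rows --pt "-0.03 0 0 0 0 0 -1" --pt "-0.06 0 0 0 0 0 -1" --pt "-0.1 0 0 0 0 0 -1" --pt "-0.1 0 0 0 0 0 -1" --pt "-0.1 0 0 0 0 0 -1"

```text
clock: 16.1
position: [0.5632, 0.0565, 0.0801]
tool_rot: [-3.141, -0.003, -3.096]
force: [-11.8, -2.9, 4.0]
grip_width: 0.0171
finger_force: 59.7
```

Emit:
play_rows --pt "0.03 -0.02 0 0 0 0 -1" --pt "0.06 -0.04 0 0 0 0 -1" --pt "0.1 -0.05 0 0 0 0 -1" --pt "0.1 -0.05 0 0 0 0 -1" --pt "0.1 -0.05 0 0 0 0 -1"

```text
clock: 16.6
position: [0.5631, 0.0564, 0.0801]
tool_rot: [-3.141, -0.001, -3.096]
force: [-6.9, 0.3, -1.2]
grip_width: 0.0169
finger_force: 58.8
```

Emit:
play_rows --pt "0 0 0 0 0 0 -1" --pt "0 0 0 0 0 0 -1" --pt "0 0 0 0 0 0 -1" --pt "0 0 0 0 0 0 -1" --pt "0 0 0 0 0 0 -1"

```text
clock: 17.1
position: [0.5631, 0.0564, 0.0801]
tool_rot: [-3.141, -0.001, -3.096]
force: [-6.1, 0.3, -0.7]
grip_width: 0.017
finger_force: 58.8
```

Run:
```python
from h import *
np.set_printoptions(precision=4,suppress=True)
p,d=grab('side'); W=pts('side',d)
s=observe();print(s['position'],s['tool_rot'],s['force'],s['moment'],s['grip_width'],s['finger_force'])
cv2.imwrite('pics/side10.png',cv2.resize(p[180:280,250:400,::-1],None,fx=5.3,fy=5.3,interpolation=cv2.INTER_CUBIC))
```

```text
[0.5631 0.0564 0.0801] [-3.1414 -0.001  -3.0957] [-6.4903  0.1721 -0.7057] [-0.0894  1.338   0.0367] 0.017050129034850127 58.8041889667511
```

View pics/side10.png

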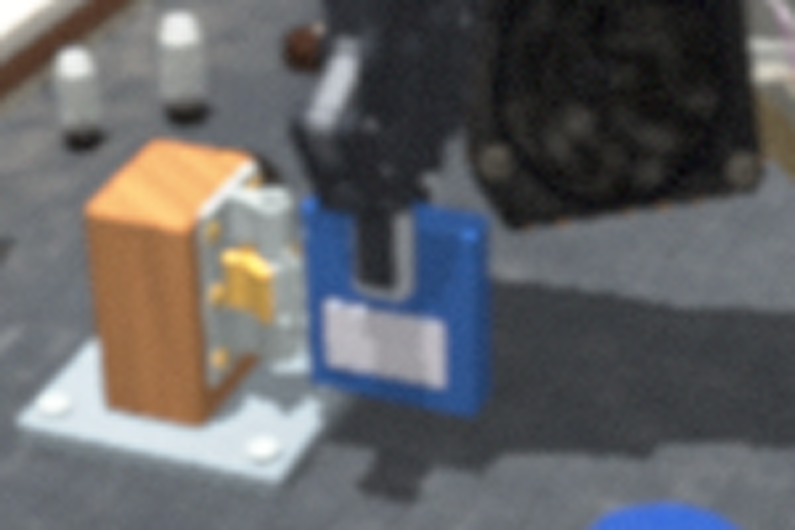

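The knuckle is in the gap between the jamb's knuckles, behind the brass nest at (245,280), and the door hangs clear of the base. As a last check, I'll see whether the door pitched in the grip.

Run:
```python
from h import *
np.set_printoptions(precision=4,suppress=True)
p,d=grab('side')
c=viewer.camera_info('side');R=np.array(c['R']);o=-R.T@np.array(c['t'])
n=np.array([-np.sin(.0463),np.cos(.0463),0]); ux=np.array([n[1],-n[0],0])
q0=np.array([.5631,.0564,0])+n*.009   # near (+y) face of the panel
h=cv2.cvtColor(p,cv2.COLOR_RGB2HSV).astype(int); W=pts('side',d)
m=((h[...,0]>100)&(h[...,0]<130)&(h[...,1]>130)&(h[...,2]>60)); m[:210]=0;m[262:]=0;m[:,:300]=0;m[:,350:]=0
def face(u,v):
    r=R.T@np.array([(u-c['cx'])/c['fx'],(v-c['cy'])/c['fy'],1]); X=o+r*(n@(q0-o))/(n@r); return np.array([ux@(X-q0),X[2]])
m=m.astype(np.uint8); L=[];B=[];Rt=[]
for v in range(226,248):
    u=np.nonzero(m[v])[0]; L.append(face(u.min()-.5,v)); Rt.append(face(u.max()+.5,v))
us=np.nonzero(m.any(0))[0]
for u in range(us.min()+4,us.max()-4): B.append(face(u,np.nonzero(m[:,u])[0].max()+.5))
for nm,a,i in(('left',L,1),('right',Rt,1),('bottom',B,0)):
    a=np.array(a); f=np.polyfit(a[:,i],a[:,1-i],1); print(nm,'tilt deg',np.degrees(np.arctan(f[0])),'mean',a.mean(0),'resid',np.std(a[:,1-i]-np.polyval(f,a[:,i])))
```

```text
left tilt deg 0.024836989231771123 mean [0.0316 0.0684] resid 0.000670161439484792
right tilt deg 2.812082253728204 mean [-0.0394  0.083 ] resid 0.000592702027802646
bottom tilt deg 1.726648504803191 mean [-0.0007  0.0316] resid 0.0008450090041639626
```

```bash
python3 -c "
from workcell import bot,observe
print(observe()['force']); print(bot.job_done())"
```

```text
[-5.55379193 -1.15311771 -0.47467493]
the job is handed in; nothing more can be done
None
```

The worn pin is lying in the carton, and the gripper is still holding the door upright about 30 mm above the worktop, its knuckle pushed into the nest on the hinge axis with about 6 N; the job is handed in, no verdict was shown, and I judged the hole line-up from force and position because I could not see into the holes.

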